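# Clear the sweep port and hold its sprung shutter half open

### The arm

A 6-joint arm with a two-finger parallel gripper is mounted at the origin on the work surface. World frame = base frame: x ahead of the robot, y to its left, z up, the work surface at z = 0. Lengths are in m, angles in rad, forces in N, time in s.
With the tool pointing down it reaches from about 0.325 to 0.925 m from the base axis. Payload 3.1 kg.
Tool frame: the origin (TCP) lies midway between the tips of the shut fingers; the grasp point (between the pads) lies behind it (bot.grip_point_offset is the z of the grasp point in the tool frame, in m); z points along the fingers, y is the line along which they close (so a half turn about z gives the same grasp; the last joint's range is limited). The gripper opens to 85 mm and grips with 20 to 120 N. Pads are 22 mm wide; open, the fingers measure 114 mm over their backs; the gripper's body (76 mm by 85 mm) begins 54 mm behind the grasp point. The pads swing forward as they close: fully open they stand 13 mm farther back than shut.
Start: joints at [1.14, 0.217, 1.613, -0, 1.311, -0.112], TCP at [0.196, 0.594, 0.231] pointing down, gripper open.
Joint ranges: [-2.75, 2.75], [-0.78, 2.1], [0.31, 2.55], [-1.13, 4.27], [0.13, 2.63], [-2.58, 2.58]. Speed limits (rad/s): [2.79, 2.79, 3.14, 3.14, 3.14, 3.14].

### API

Orientations are given as a rotation vector (axis times angle).
In Python, from workcell import monitor, imaging, ticket, nets, bot gives the robot as it stands.
- The arm moves only by the tool send_rows, never from a script. Its argument "steps" is a list of rows, each a list of 7 numbers: the turn, a rotation vector about the world's x, y, z in rad, then the shift along the world's x, y, z in cm, then the opening, from 0 (shut) to 1 (fully open). A call has 1 to 8 rows; each row shifts and turns the commanded pose from where the row before left it; what a row does not reach is not made up. A row lasts 1/10 s, in which the tool goes at most 50 mm and 8.59 degrees, less where a joint would pass 70% of its speed; a pose out of reach is approached as far as the arm can. A call is refused whole if a number of a shift passes 5 or a number of a turn 0.15, either way. A call with a gripper value outside its range is refused whole. The fingers move at their own pace and stop on an object; "grip_force" is the grip in N (left out, the last holds). Time passes only in rows, so rows that do not move let the fingers close. It gives the time, the measured TCP pose, the force, the opening and the grip force at its end, in the units of the state.
- monitor.state(): the state, without advancing time (a new reading comes with each control period).
- imaging.grab_frame(name): name is "scene" or "top"; returns a dict with "img" (480x640x3 uint8, red, green, blue), "range_z" (480x640 float32, m along the optical axis (not along the pixel's ray), 0 where there is no reading), "K" (3x3 intrinsics, pixels), "k1" (the pictures are not rectified: a ray, as slopes to the right and down, at radius r is drawn at 1 + k1 r^2 times it, then the intrinsics apply), "R" (3x3) and "t" (3): a world point X has camera coordinates R X + t. Camera axes: x right, y down, z forward; pixel columns grow to the right and rows downward; lengths in m; the calibration is good to about 2 mm. A picture is of the moment at which its call begins.
- ticket.close_job(): hands the job in; it is judged then, once.
Trained networks look in a picture, given as the dict that the camera call returned (one of the last four; its "shot" number tells which), for a name from the list of things; names that differ only in an ending like _2 or _b are one class to them, and where a whole thing is asked for, a point or a joint stands for the part that bears it (a point fixed in the world has none). Each returns a list of dicts, best first, with "score" (0 to 1); they miss things now and then, are a little off and sometimes report something else, mostly with a low value. They report only what shows in the picture. A call takes as long as a camera call.
- nets.search_frame(picture, thing): "position" ([column, row] in pixels, amid what is visible of it).
- nets.spot_point(picture, thing): "position" ([column, row] in pixels: a listed point, or the origin of a listed thing).
The state is a dict: "clock": time; "joint_positions": joint angles; "joint_vel": joint speeds; "joint_efforts": joint torques, N m; "tcp_pos": TCP position; "eef_rot": TCP orientation; "force": force on the tool from outside, world axes, zero at the start; "ft_torque": the same for the moment, N m; "width": finger opening in m; "finger_force": force on a finger pad.
Only numpy, scipy, OpenCV 4.12 (cv2) and the standard library are available. Lean on these libraries where they do the work, as an engineer would, in place of code of your own. Each camera call takes 0.05 s, during which the arm holds its last target. There are 200 camera calls.

### The job

Before the dust is drawn off the bench, clear away the steel spanner and the flat dusting brush that lie either side of the sweep-in port: lay each one flat and lengthwise in its own empty compartment of the wooden tool tray (either one), set down and let go rather than dropped. Only when both are in the tray, slide the port's sprung shutter back by its upright black handle until the mouth is half open, and finish while still holding it there against the spring, because it shuts by itself if you let go. Leave everything else on the bench where it is.

Things in the scene. Friction and masses are not known exactly. Their poses are not given: they have to be found in the camera images.
- port: sweep-in port: aluminium frame fixed to the bench, 250 (x) by 130 mm (y), rails 24 mm high, thin ramps 33 mm further out. Origin: centre of the underside. Its mouth, 64 (x) by 84 mm (y), dark inside, is centred at x = +67 mm. Springs' bracket at x = -115 mm, 36 mm high; springs along x at y = +-40 mm, 37 mm high. Black lines on the rails mark the cross bar's place shut, half and open
- shutter (a joint): travel of the flat steel shutter in m: 0 = shut (start), 0.032 = half open, 0.064 = fully open. It opens level, along the port's -x. Springs push it shut with 4.8 N when shut, rising by 160 N per metre to about 10 N at half and 15 N fully open; let go, it shuts by itself
- pull: the shutter with its pull: black upright handle plate, 10 mm thick (port's x), 44 mm wide (y), top 75 mm above the bench, on a steel cross bar (12 by 100 mm, top 37 mm above the bench), all one piece. Origin in the handle 55 mm above the bench; axes as the port's; shut, it stands at x = -5 mm, y = 0 of the port. Can be pinched from above, fingers before and behind it
- tray: plywood tool tray fixed to the bench, 272 (x) by 242 mm (y), origin at the centre of its underside, floor 5 mm thick, walls and dividers 6 mm thick, 25 mm high. Three compartments run along its x, 260 mm long inside: two empty ones 84 mm wide, and at +y one 50 mm wide that holds the calliper
- free_near (a point): centre of the floor (5 mm above the bench) of the empty compartment at the tray's -y side; axes parallel to the tray's
- free_mid (a point): centre of the floor (5 mm above the bench) of the empty compartment in the middle of the tray; axes parallel to the tray's
- spanner: steel spanner lying flat, 200 mm long along its x, ring end (36 mm) at -x, open jaw (42 mm wide) at +x, shaft 18 mm wide (y) and 9 mm thick. Origin under the middle of the shaft, which is also about its balance point; mass about 0.2 kg
- spanner_mid (a point): middle of the spanner's shaft, at half its thickness, 4.5 mm above what it lies on
- brush: flat dusting brush lying flat, 200 mm long along its x: wooden handle from -100 to +8 mm, 24 mm wide, 1 to 17 mm above what it lies on; then a steel ferrule 50 mm wide, 18 mm thick, and stiff dark bristles to +100 mm. Origin under the middle of its length; mass about 0.09 kg
- brush_mid (a point): middle of the brush's length, at half its thickness, 9 mm above what it lies on
- calliper: steel calliper, 200 mm long, lying in the tray's narrow third compartment; origin under its middle; leave it where it is
- wax_tin: round aluminium tin of wax, 84 mm across, 45 mm high; origin under its middle; leave it where it is
- glue: white glue bottle, 58 mm across, 170 mm tall; origin under its middle; leave it where it is
- sander: cork sanding block, 115 x 62 x 30 mm; origin under its middle; leave it where it is
- chuck: four-jaw steel lathe chuck, 96 mm across, 66 mm high, standing with its jaws up; origin under its middle; leave it where it is
- muffs: black ear defenders lying flat, about 160 x 190 mm, 60 mm high; origin under its middle; leave it where it is
- pencil: flat carpenter's pencil, worn to 112 mm long, 13 mm wide, 7 mm thick; origin under its middle; leave it where it is

How it is judged:
By the outcome, as a careful person would: the job done as asked, in the order asked, and still so for the second after the job is handed in, while the arm keeps its last pose, push and grip.
It also fails if it takes over 72 s, if anything falls off the work surface, if the arm or the gripper's body presses on something with over 40 N, if the wrist force passes 120 N, or if a joint passes its speed limit or range.

## Working session

There is one attempt and no reset: what is moved stays moved. The work goes in short steps, Python scripts to look and compute and a tool call to move; the robot and the scene stay as the last step left them, time stands still between calls to the robot, and variables do not carry over. Pictures are saved under pics/ and viewed, at most 10 in all, crops included, and the job is handed in when it is done.

Besides the shell and the picture viewer there is one more tool, called after "Request:" in YAML: its name, and indented under it one key for each argument. send_rows: Moves the arm, as the interface text tells. Its arguments: {"type":"object","properties":{"steps":{"type":"array"},"grip_force":{"type":"number"}},"required":["steps"]}

```bash
mkdir -p pics
cat > h.py <<'E'
import numpy as np, cv2
from workcell import monitor, imaging, ticket, nets, bot
def ray(f,p):
    K=np.array(f["K"]);q=(np.array(p,float)-K[:2,2])/[K[0,0],K[1,1]]
    s=q.copy()
    for _ in range(20): s=q/(1+f["k1"]*(s@s))
    R=np.array(f["R"]);t=np.array(f["t"])
    return -R.T@t, R.T@np.array([s[0],s[1],1])
def at_z(f,p,z):
    o,d=ray(f,p); return o+d*(z-o[2])/d[2]
def proj(f,X):
    c=np.array(f["R"])@np.array(X)+np.array(f["t"]);s=c[:2]/c[2]
    s=s*(1+f["k1"]*(s@s));K=np.array(f["K"]);return s*[K[0,0],K[1,1]]+K[:2,2]
def cloud(f):
    h,w=f["range_z"].shape;K=np.array(f["K"])
    v,u=np.mgrid[:h,:w];q=np.stack([(u-K[0,2])/K[0,0],(v-K[1,2])/K[1,1]],-1);s=q.copy()
    for _ in range(15): s=q/(1+f["k1"]*(s**2).sum(-1,keepdims=True))
    z=f["range_z"][...,None];c=np.concatenate([s*z,z],-1)
    return (c-np.array(f["t"]))@np.array(f["R"])
E
python3 - <<'E'
from h import *
print(bot.grip_point_offset,{k:np.round(v,3) for k,v in monitor.state().items()})
for n in ["top","scene"]:
    f=imaging.grab_frame(n);cv2.imwrite(f"pics/{n}0.png",f["img"][...,::-1])
    print(n,np.round(f["K"],0).tolist(),f["k1"],np.round(-np.array(f["R"]).T@f["t"],3))
    C=cloud(f)
    for th,z in [("port",0),("pull",.055),("tray",0),("free_near",.005),("free_mid",.005),("spanner",0),("spanner_mid",.0045),("brush",0),("brush_mid",.009),("calliper",.005),("wax_tin",0),("glue",0),("sander",0),("chuck",0),("muffs",0),("pencil",0)]:
        r=nets.spot_point(f,th)[:2]
        print(th,[(round(d["score"],2),np.round(d["position"]).tolist(),np.round(at_z(f,d["position"],z),3).tolist()) for d in r])
E
```

```text
-0.0187 {'clock': np.float64(0.0), 'joint_positions': array([ 1.14 ,  0.218,  1.615,  0.   ,  1.311, -0.112]), 'joint_vel': array([ 0.   ,  0.001,  0.001, -0.001, -0.   ,  0.   ]), 'joint_efforts': array([ 1.0000e-03, -3.9686e+01, -3.0385e+01, -0.0000e+00,  1.0000e-02,
        0.0000e+00]), 'tcp_pos': array([0.196, 0.593, 0.23 ]), 'eef_rot': array([-0.499, -3.101,  0.004]), 'force': array([0.63 , 0.31 , 0.113]), 'ft_torque': array([ 0.006,  0.036, -0.037]), 'finger_force': np.float64(0.0), 'width': np.float64(0.085)}
top [[558.0, 0.0, 322.0], [0.0, 558.0, 241.0], [0.0, 0.0, 1.0]] -0.009662458202031245 [0.354 0.039 1.182]
port [(0.89, [411.0, 261.0], [0.54, -0.12, 0.0]), (0.59, [264.0, 165.0], [0.748, 0.204, 0.0])]
pull [(0.94, [415.0, 259.0], [0.535, -0.12, 0.055]), (0.37, [167.0, 272.0], [0.497, 0.387, 0.055])]
tray [(0.7, [174.0, 273.0], [0.503, 0.388, 0.0])]
free_near [(0.93, [206.0, 268.0], [0.514, 0.318, 0.005]), (0.44, [315.0, 261.0], [0.534, 0.085, 0.005])]
free_mid [(0.77, [167.0, 270.0], [0.509, 0.402, 0.005])]
spanner [(0.81, [528.0, 287.0], [0.49, -0.365, 0.0])]
spanner_mi
[... 1130 characters left out ...]
34, [375.0, 191.0], [0.499, 0.414, 0.005])]
free_mid [(0.76, [375.0, 194.0], [0.51, 0.399, 0.005])]
spanner [(0.87, [170.0, 328.0], [0.497, -0.363, 0.0])]
spanner_mid [(0.7, [162.0, 326.0], [0.481, -0.373, 0.004]), (0.62, [376.0, 194.0], [0.51, 0.404, 0.004])]
brush [(0.81, [311.0, 245.0], [0.53, 0.088, -0.0])]
brush_mid [(0.65, [311.0, 244.0], [0.536, 0.084, 0.009])]
calliper [(0.8, [387.0, 183.0], [0.498, 0.474, 0.005])]
wax_tin []
glue [(0.96, [401.0, 260.0], [0.755, 0.209, 0.0])]
sander [(0.75, [364.0, 262.0], [0.685, 0.135, 0.0])]
chuck [(0.69, [365.0, 297.0], [0.773, 0.035, 0.0])]
muffs [(0.89, [220.0, 367.0], [0.676, -0.351, 0.0])]
pencil [(0.59, [305.0, 215.0], [0.421, 0.175, -0.0])]
```

View pics/top0.png

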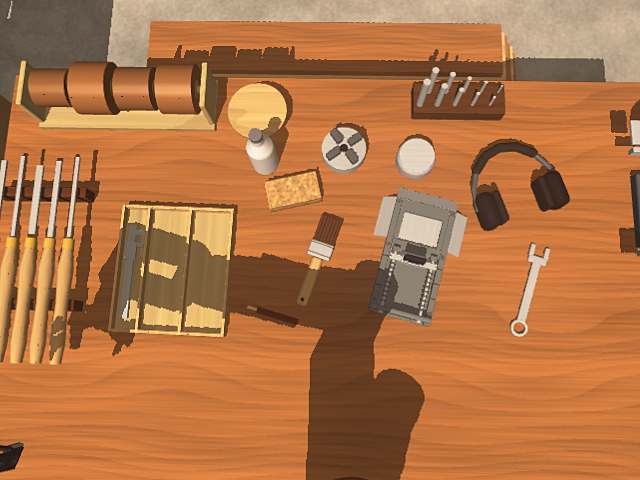

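View pics/scene0.png

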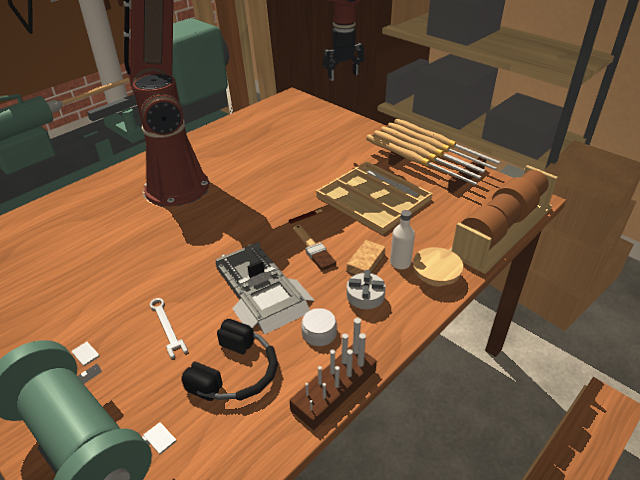

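The top view shows the spanner with its ring at (519,327) and jaw at (538,252). The brush runs from its handle end (302,302) to its bristles (330,215). The port is around (415,260) with its mouth towards +x, and the tray corners are (123,205), (236,208), (226,334) and (110,332). Next I'll get exact poses from depth.

Run:
```python
from h import *
F={n:imaging.grab_frame(n) for n in ["top","scene"]}
for n,f in F.items():
    C=cloud(f);ok=f["range_z"]>0
    fl=C[ok&(abs(C[...,2])<.004)]; print(n,"floor",len(fl),fl[:,2].std())
    for nm,(x,y,rx,ry,z0,z1) in dict(spanner=(.49,-.362,.13,.06,.005,.02),brush=(.535,.085,.12,.055,.007,.03),tray=(.51,.39,.16,.145,.019,.032),handle=(.535,-.118,.05,.05,.06,.085),bar=(.535,-.118,.03,.07,.030,.045),rails=(.54,-.12,.15,.1,.018,.028)).items():
        m=ok&(abs(C[...,0]-x)<rx)&(abs(C[...,1]-y)<ry)&(C[...,2]>z0)&(C[...,2]<z1)
        if m.sum()<5: print(nm,"none");continue
        k,lab,st,_=cv2.connectedComponentsWithStats(m.astype(np.uint8),connectivity=8)
        if nm in("spanner","brush"): m=lab==1+st[1:,4].argmax()
        P=C[m];p=(P[:,:2]*1000).astype(np.float32)
        (cx,cy),(w,h),a=cv2.minAreaRect(p)
        b=cv2.boxPoints(((cx,cy),(w,h),a));e=b[1]-b[0] if np.linalg.norm(b[1]-b[0])>np.linalg.norm(b[2]-b[1]) else b[2]-b[1]
        print(nm,m.sum(),"c",round(cx,1),round(cy,1),"size",round(w,1),round(h,1),"longyaw",round(np.degrees(np.arctan2(e[1],e[0]))%180,1),"z",np.round(np.percentile(P[:,2],[5,50,95]),4))
f=F["top"]
for nm,p,z in [("ring",(519,327),.0045),("jaw",(538,252),.0045),("bh",(302,302),.009),("bb",(330,215),.009)]: print(nm,np.round(at_z(f,p,z),3))
c=f["img"][180:345,355:560];cv2.imwrite("pics/crop1.png",cv2.resize(c,None,fx=3.6,fy=3.6,interpolation=cv2.INTER_CUBIC)[...,::-1])
```

```text
top floor 176975 0.0018959530875643578
spanner 837 c 481.7 -364.1 size 42.2 197.9 longyaw 164.0 z [0.0055 0.0082 0.0119]
brush 1526 c 534.7 81.6 size 50.4 199.6 longyaw 163.5 z [0.0106 0.0153 0.0192]
tray 2271 c 508.9 388.0 size 244.6 273.0 longyaw 178.8 z [0.0198 0.0233 0.0272]
handle 129 c 533.4 -118.4 size 43.9 10.3 longyaw 76.7 z [0.065  0.0727 0.0767]
bar 351 c 526.3 -123.0 size 111.7 59.6 longyaw 78.8 z [0.0309 0.0351 0.0404]
rails 2942 c 542.7 -121.2 size 148.4 258.3 longyaw 166.1 z [0.0188 0.0226 0.0264]
scene floor 86235 0.0017392328298856566
spanner 494 c 488.5 -368.0 size 41.6 197.9 longyaw 163.8 z [0.0054 0.0077 0.0108]
brush 642 c 542.8 81.5 size 51.0 200.6 longyaw 161.2 z [0.009  0.0141 0.0185]
tray 790 c 513.8 383.9 size 251.7 277.0 longyaw 179.0 z [0.0194 0.0222 0.0262]
handle 100 c 539.4 -119.5 size 42.0 14.3 longyaw 74.3 z [0.0612 0.069  0.0747]
bar 237 c 532.4 -118.1 size 100.7 58.7 longyaw 86.1 z [0.0306 0.0341 0.0425]
rails 1761 c 547.2 -122.2 size 139.8 260.5 longyaw 166.6 z [0.0185 0.0218 0.0264]
ring [ 0.405 -0.341  0.004]
jaw [ 0.564 -0.388  0.004]
bh [0.446 0.111 0.009]
bb [0.635 0.056 0.009]
```

View pics/crop1.png

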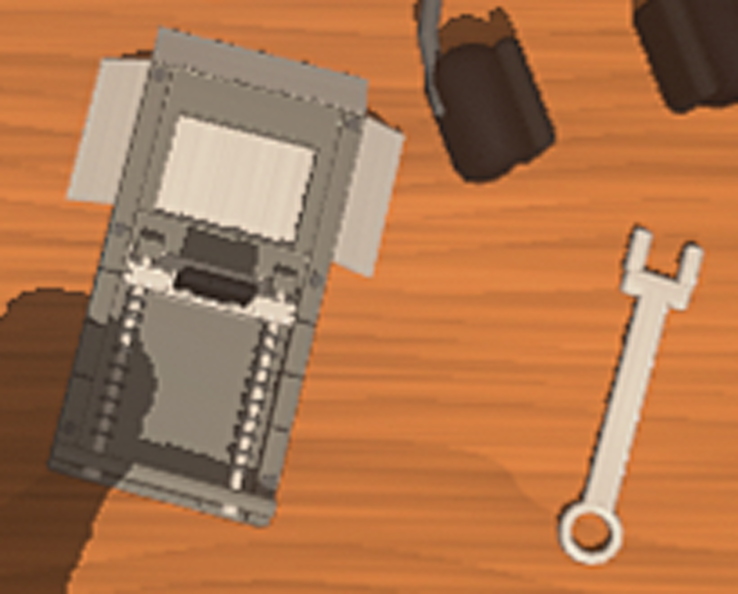

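The crop shows the spanner ring at about (590,532) and its jaw at about (663,270). The shutter is shut, with its black handle at (215,287). First, the brush.

Request:
send_rows:
  steps:
    - [0,0,0.031,2.5,-3.9,-0.8,0.7]
    - [0,0,0,2.5,-3.9,-0.8,0.7]
    - [0,0,0,2.5,-3.9,-0.8,0.7]
    - [0,0,0,2.5,-3.9,-0.8,0.7]
    - [0,0,0,2.5,-3.9,-0.8,0.7]
    - [0,0,0,2.5,-3.9,-0.8,0.7]
    - [0,0,0,2.5,-3.9,-0.8,0.7]
    - [0,0,0,2.5,-3.9,-0.8,0.7]
  grip_force: 40

```text
clock: 2.6
tcp_pos: [0.3967, 0.28, 0.1674]
eef_rot: [0.45, 3.108, 0.001]
force: [0.8, -0.2, 0.1]
width: 0.0597
finger_force: 0.0
```

Request:
send_rows:
  steps:
    - [0,0,0,2.5,-3.9,-0.8,0.7]
    - [0,0,0,2.5,-3.9,-0.8,0.7]
    - [0,0,0,2.5,-3.9,-0.8,0.7]
    - [0,0,0,2.5,-3.9,-0.8,0.7]
    - [0,0,0,2.5,-3.9,-0.8,0.7]
    - [0,0,0,0,0,0,0.7]

```text
clock: 3.2
tcp_pos: [0.5234, 0.082, 0.127]
eef_rot: [0.459, 3.106, -0.002]
force: [-0.0, 0.1, -0.1]
width: 0.0598
finger_force: 0.0
```

Request:
send_rows:
  steps:
    - [0,0,0,0.2,0.4,-4.0,0.7]
    - [0,0,0,0,0,-4.0,0.7]
    - [0,0,0,0,0,-2.5,0.7]
    - [0,0,0,0,0,-1.0,0.7]
    - [0,0,0,0,0,-0.7,0.7]
    - [0,0,0,0,0,0,0.7]

```text
clock: 3.8
tcp_pos: [0.5231, 0.0909, 0.0055]
eef_rot: [0.45, 3.109, 0.0]
force: [-0.7, 0.8, 0.0]
width: 0.0596
finger_force: 0.0
```

Request:
send_rows:
  steps:
    - [0,0,0,0,0,0,0.2]
    - [0,0,0,0,0,0,0.0]
    - [0,0,0,0,0,0,0.0]
    - [0,0,0,0,0,0,0.0]
    - [0,0,0,0,0,0,0.0]
    - [0,0,0,0,0,0,0.0]

```text
clock: 4.4
tcp_pos: [0.5245, 0.0906, 0.0071]
eef_rot: [0.45, 3.106, 0.001]
force: [-1.6, 0.9, 6.0]
width: 0.0232
finger_force: 39.2
```

Request:
send_rows:
  steps:
    - [0,0,0,0,0,2,0]
    - [0,0,0,0,0,4,0]
    - [0,0,0,0,0,4,0]
    - [0,0,0.07,0,4,0,0]
    - [0,0,0.07,-0.6,4.5,0,0]
    - [0,0,0.07,-0.6,4.5,0,0]
    - [0,0,0.064,-0.6,4.5,0,0]
    - [0,0,0,-0.6,4.5,0,0]

```text
clock: 5.2
tcp_pos: [0.4982, 0.3121, 0.1054]
eef_rot: [0.02, 3.141, 0.0]
force: [1.0, 0.1, -0.4]
width: 0.0227
finger_force: 39.1
```

Request:
send_rows:
  steps:
    - [0,0,0,0,4.5,0,0]
    - [0,0,0,0,4,0,0]
    - [0,0,0,0,1,0,0]
    - [0,0,0,0,0,0,0]
    - [0,0,0,0,0,0,0]

```text
clock: 5.7
tcp_pos: [0.4985, 0.4043, 0.1047]
eef_rot: [-0.022, -3.14, 0.002]
force: [-0.3, -0.3, -1.4]
width: 0.0226
finger_force: 39.1
```

Run:
```python
from h import *
s=monitor.state();print(s["tcp_pos"],s["eef_rot"],s["width"],s["force"])
f=imaging.grab_frame("top");cv2.imwrite("pics/c2.png",cv2.resize(f["img"][170:380,60:340],None,fx=2.8,fy=2.8)[...,::-1])
```

```text
[0.49850168 0.40432232 0.10474598] [-2.16687430e-02 -3.14047141e+00  2.49876542e-03] 0.022629593868841537 [-0.32784102 -0.29803199 -1.35262266]
```

View pics/c2.png

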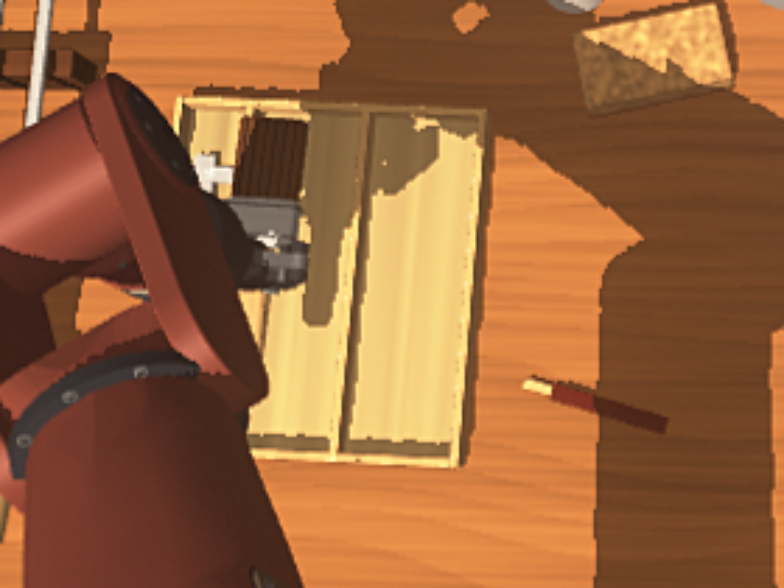

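The brush is held straight over the middle compartment, with its bristles at (270,160) in the crop. Now lower it.

Request:
send_rows:
  steps:
    - [0,0,0,0,0,-3,0]
    - [0,0,0,0,0,-3,0]
    - [0,0,0,0,0,-2,0]
    - [0,0,0,0,0,-0.8,0]
    - [0,0,0,0,0,-0.3,0]
    - [0,0,0,0,0,0,0]
    - [0,0,0,0,0,0,0]

```text
clock: 6.45
tcp_pos: [0.5002, 0.406, 0.016]
eef_rot: [0.022, 3.139, 0.002]
force: [0.1, 0.8, -0.3]
width: 0.0228
finger_force: 39.2
```

Request:
send_rows:
  steps:
    - [0,0,0,0,0,-0.2,0]
    - [0,0,0,0,0,-0.1,0]
    - [0,0,0,0,0,0,0]

```text
clock: 6.75
tcp_pos: [0.4995, 0.406, 0.0122]
eef_rot: [0.021, 3.14, 0.001]
force: [-0.8, -0.6, 1.1]
width: 0.0229
finger_force: 39.4
```

Request:
send_rows:
  steps:
    - [0,0,0,0,0,-0.1,0]
    - [0,0,0,0,0,0,0]

```text
clock: 6.95
tcp_pos: [0.4995, 0.406, 0.0121]
eef_rot: [0.021, 3.141, 0.001]
force: [-2.8, -2.1, 6.8]
width: 0.0228
finger_force: 40.0
```

Request:
send_rows:
  steps:
    - [0,0,0,0,0,0,0.4]
    - [0,0,0,0,0,0,0.4]
    - [0,0,0,0,0,0,0.4]
    - [0,0,0,0,0,1,0.4]
    - [0,0,0,0,0,4,0.4]
    - [0,0,0,0,0,4,0.4]
    - [0,0,0,0,-4,3,0.4]
    - [0,0,0,0,-4.8,0,0.4]

```text
clock: 7.75
tcp_pos: [0.5034, 0.3202, 0.1378]
eef_rot: [0.016, 3.129, 0.01]
force: [0.4, -0.8, 0.5]
width: 0.0341
finger_force: 0.0
```

Request:
send_rows:
  steps:
    - [0,0,-0.065,0,-4.8,0,0.6]
    - [0,0,-0.065,0,-4.8,0,0.6]
    - [0,0,-0.065,0,-4.8,0,0.6]
    - [0,0,-0.065,0,-4.8,0,0.6]
    - [0,0,0,0,-4.8,0,0.6]
    - [0,0,0,0,-4.8,0,0.6]
    - [0,0,0,-0.3,-4.8,0,0.6]
    - [0,0,0,-0.3,-4.8,0,0.6]

```text
clock: 8.55
tcp_pos: [0.4928, -0.0684, 0.1312]
eef_rot: [0.428, 3.111, -0.0]
force: [0.6, -0.3, -0.3]
width: 0.0511
finger_force: 0.0
```

Request:
send_rows:
  steps:
    - [0,0,0,-0.3,-4.8,0,0.6]
    - [0,0,0,-0.3,-4.8,0,0.6]
    - [0,0,0,-0.3,-4.8,0,0.6]
    - [0,0,0,0,-4.8,0,0.6]
    - [0,0,0,0,0,0,0.6]
    - [0,0,0,0,0,0,0.6]

```text
clock: 9.15
tcp_pos: [0.4837, -0.2595, 0.1308]
eef_rot: [0.433, 3.111, 0.001]
force: [-0.0, -0.0, 0.0]
width: 0.0511
finger_force: 0.0
```

Run:
```python
from h import *
s=monitor.state();print(s["clock"],s["tcp_pos"],s["eef_rot"],s["width"],s["force"])
f=imaging.grab_frame("top");a=cv2.resize(f["img"][190:350,90:260],None,fx=2.5,fy=2.5)
b=cv2.resize(f["img"][190:350,430:590],None,fx=2.5,fy=2.5)
cv2.imwrite("pics/c3.png",np.hstack([a,b])[:,:800,::-1])
for t in ["brush","free_mid","free_near","spanner_mid"]: print(t,[(d["score"],np.round(at_z(f,d["position"],.009),3)) for d in nets.spot_point(f,t)[:2]])
```

```text
9.15 [ 0.48372311 -0.25949559  0.13077492] [4.32971407e-01 3.11121594e+00 5.55095927e-04] 0.051082054692066114 [-0.04591219 -0.03705674  0.04627574]
brush [(0.78, array([0.508, 0.405, 0.009]))]
free_mid [(0.63, array([0.509, 0.403, 0.009]))]
free_near [(0.25, array([0.506, 0.385, 0.009]))]
spanner_mid [(0.52, array([ 0.486, -0.362,  0.009]))]
```

View pics/c3.png

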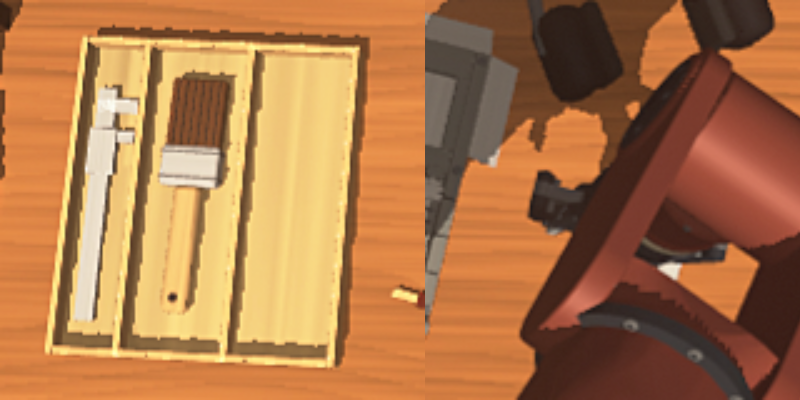

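The brush lies flat and straight in the middle compartment at (195,195). Next, the spanner.

Request:
send_rows:
  steps:
    - [0,0,0,0,-4,0,0.5]
    - [0,0,0,0,-4,-1,0.5]
    - [0,0,0,0,-2.3,-3,0.5]
    - [0,0,0,0,0,-4,0.5]
    - [0,0,0,0,0,-3,0.5]
    - [0,0,0,0,0,-1,0.5]
    - [0,0,0,0,0,0,0.5]
    - [0,0,0,0,0,0,0.5]

```text
clock: 10.2
tcp_pos: [0.4851, -0.3616, 0.0117]
eef_rot: [0.427, 3.111, -0.002]
force: [-0.3, -0.9, -0.1]
width: 0.0426
finger_force: 0.0
```

Request:
send_rows:
  steps:
    - [0,0,0,0,0,-0.5,0.5]
    - [0,0,0,0,0,-0.4,0.5]
    - [0,0,0,0,0,0,0.5]

```text
clock: 10.5
tcp_pos: [0.4841, -0.3615, 0.0017]
eef_rot: [0.428, 3.112, -0.001]
force: [-0.5, 0.8, -0.3]
width: 0.0428
finger_force: 0.0
```

Request:
send_rows:
  steps:
    - [0,0,0,0,0,0,0.1]
    - [0,0,0,0,0,0,0]
    - [0,0,0,0,0,0,0]
    - [0,0,0,0,0,0,0]
    - [0,0,0,0,0,0,0]
  grip_force: 60

```text
clock: 11.0
tcp_pos: [0.4843, -0.362, 0.002]
eef_rot: [0.429, 3.111, -0.001]
force: [-1.7, -0.3, 4.2]
width: 0.0158
finger_force: 60.2
```

Request:
send_rows:
  steps:
    - [0,0,0,0,0,1,0]
    - [0,0,0,0,0,3,0]
    - [0,0,0,0,0,4,0]
    - [0,0,0,0,0,4.5,0]
    - [0,0,0.065,0,4,0,0]
    - [0,0,0.065,0.3,4.5,0,0]
    - [0,0,0.065,0.3,4.5,0,0]
    - [0,0,0.064,0.3,4.5,0,0]

```text
clock: 11.8
tcp_pos: [0.4918, -0.1843, 0.1258]
eef_rot: [-0.02, -3.14, -0.002]
force: [-0.5, 0.5, -2.0]
width: 0.0157
finger_force: 59.4
```

Request:
send_rows:
  steps:
    - [0,0,0,0.3,4.5,0,0]
    - [0,0,0,0.3,4.5,0,0]
    - [0,0,0,0.3,4.5,0,0]
    - [0,0,0,0.3,4.5,0,0]
    - [0,0,0,0.3,4.5,0,0]
    - [0,0,0,0.3,4.5,0,0]
    - [0,0,0,0,4.5,0,0]
    - [0,0,0,0,4.5,0,0]

```text
clock: 12.6
tcp_pos: [0.5096, 0.1753, 0.1257]
eef_rot: [-0.023, -3.14, 0.0]
force: [0.7, -0.1, -3.0]
width: 0.0155
finger_force: 59.4
```

Request:
send_rows:
  steps:
    - [0,0,0,0,4.5,0,0]
    - [0,0,0,0,4.5,0,0]
    - [0,0,0,0,0,0,0]
    - [0,0,0,0,0,0,0]

```text
clock: 13.0
tcp_pos: [0.5096, 0.2643, 0.1255]
eef_rot: [-0.019, -3.14, 0.002]
force: [-0.7, -0.6, -2.0]
width: 0.0156
finger_force: 59.5
```

Request:
send_rows:
  steps:
    - [0,0,0,0,2.6,-2,0]
    - [0,0,0,0,2.5,-3,0]
    - [0,0,0,0,0,-1,0]
    - [0,0,0,0,0,0,0]
    - [0,0,0,0,0,0,0]

```text
clock: 13.5
tcp_pos: [0.5109, 0.313, 0.0662]
eef_rot: [-0.025, -3.141, 0.001]
force: [0.1, -0.3, -1.9]
width: 0.0157
finger_force: 59.6
```

Run:
```python
from h import *
s=monitor.state();print(s["clock"],s["tcp_pos"],s["eef_rot"],s["width"],s["force"])
f=imaging.grab_frame("top");a=cv2.resize(f["img"][190:350,90:260],None,fx=2.3,fy=2.3)
g=imaging.grab_frame("scene")
b=cv2.resize(g["img"][140:300,290:460],None,fx=2.3,fy=2.3)
cv2.imwrite("pics/c4.png",np.hstack([a,b])[...,::-1])
```

```text
13.5 [0.51091906 0.31297711 0.06624074] [-2.53369236e-02 -3.14072479e+00  1.44078047e-03] 0.01571836767230964 [ 0.09442828 -0.31343173 -1.94641856]
```

View pics/c4.png

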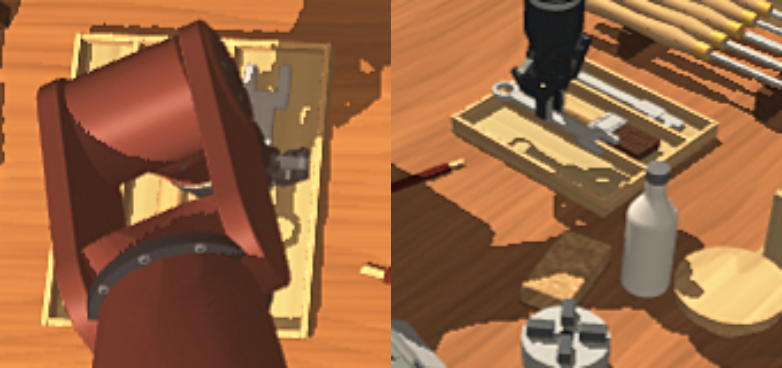

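The spanner hangs level and lengthwise over the near compartment, with its jaw at (268,95) and ring at (290,232). Lower it.

Request:
send_rows:
  steps:
    - [0,0,0,0,0,-2.5,0]
    - [0,0,0,0,0,-2,0]
    - [0,0,0,0,0,-0.8,0]
    - [0,0,0,0,0,-0.2,0]
    - [0,0,0,0,0,0,0]

```text
clock: 14.1
tcp_pos: [0.5116, 0.3146, 0.0122]
eef_rot: [0.024, 3.14, 0.001]
force: [-0.2, 0.3, -2.2]
width: 0.0157
finger_force: 59.6
```

Request:
send_rows:
  steps:
    - [0,0,0,0,0,-0.2,0]
    - [0,0,0,0,0,0,0]
    - [0,0,0,0,0,0,0]

```text
clock: 14.4
tcp_pos: [0.5114, 0.3148, 0.01]
eef_rot: [0.023, 3.14, 0.001]
force: [-0.4, 0.6, -2.4]
width: 0.0157
finger_force: 59.6
```

Request:
send_rows:
  steps:
    - [0,0,0,0,0,-0.15,0]
    - [0,0,0,0,0,0,0]

```text
clock: 14.6
tcp_pos: [0.5108, 0.3145, 0.0078]
eef_rot: [-0.023, -3.141, 0.0]
force: [-0.0, -0.3, -2.0]
width: 0.0157
finger_force: 59.6
```

Request:
send_rows:
  steps:
    - [0,0,0,0,0,-0.1,0]
    - [0,0,0,0,0,0,0]

```text
clock: 14.8
tcp_pos: [0.5109, 0.3146, 0.007]
eef_rot: [-0.023, -3.141, 0.0]
force: [-0.7, 0.5, 0.1]
width: 0.0159
finger_force: 59.9
```

Request:
send_rows:
  steps:
    - [0,0,0,0,0,-0.05,0]
    - [0,0,0,0,0,0,0.4]
    - [0,0,0,0,0,0,0.4]
    - [0,0,0,0,0,0,0.4]
    - [0,0,0,0,0,1,0.4]
    - [0,0,0,0,0,4,0.4]
    - [0,0,0,0,0,4,0.4]
    - [0,0,-0.1,0,-3.5,4,0.4]

```text
clock: 15.6
tcp_pos: [0.5117, 0.2841, 0.1368]
eef_rot: [0.179, 3.134, 0.004]
force: [0.4, -0.4, 0.4]
width: 0.0339
finger_force: 0.0
```

Request:
send_rows:
  steps:
    - [0,0,-0.13,0.2,-3.6,0,0.5]
    - [0,0,-0.13,0.2,-3.6,0,0.5]
    - [0,0,-0.13,0.2,-3.6,0,0.5]
    - [0,0,-0.13,0.2,-3.6,0,0.5]
    - [0,0,-0.13,0.2,-3.6,0,0.5]
    - [0,0,-0.13,0.2,-3.6,0,0.5]
    - [0,0,-0.13,0.2,-3.6,0,0.5]
    - [0,0,-0.13,0.2,-3.6,0,0.5]

```text
clock: 16.4
tcp_pos: [0.5271, -0.0079, 0.1349]
eef_rot: [1.721, 2.626, 0.001]
force: [0.2, -1.5, 0.3]
width: 0.0423
finger_force: 0.0
```

Request:
send_rows:
  steps:
    - [0,0,-0.13,0.2,-3.6,0,0.5]
    - [0,0,-0.13,0.2,-3.6,0,0.5]
    - [0,0,-0.13,0.2,-3.6,0,0.5]
    - [0,0,-0.13,0,0,0,0.5]
    - [0,0,-0.13,0,0,0,0.5]
    - [0,0,0,0,0,0,0.5]

```text
clock: 17.0
tcp_pos: [0.5331, -0.115, 0.1346]
eef_rot: [2.466, 1.946, 0.001]
force: [-0.4, -0.7, -0.5]
width: 0.0427
finger_force: 0.0
```

Run:
```python
from h import *
s=monitor.state();print(s["clock"],s["tcp_pos"],s["eef_rot"],s["width"],s["force"])
p=s["eef_rot"];print("yaw",np.degrees(2*np.arctan2(p[1],p[0]))-90)
f=imaging.grab_frame("top");a=cv2.resize(f["img"][190:350,90:260],None,fx=2.3,fy=2.3)
g=imaging.grab_frame("scene")
b=cv2.resize(g["img"][200:360,180:350],None,fx=2.3,fy=2.3)
cv2.imwrite("pics/c5.png",np.hstack([a,b])[...,::-1])
print([(d["score"],d["position"],np.round(at_z(g,d["position"],.055),3)) for d in nets.spot_point(g,"pull")[:2]])
```

```text
17.0 [ 0.5330596  -0.11498156  0.13464358] [2.46562817e+00 1.94555695e+00 8.34477550e-04] 0.042690027504709314 [-0.35243778 -0.66987401 -0.45331103]
yaw -13.448069734396427
[(0.95, [255.1, 268.1], array([ 0.536, -0.119,  0.055]))]
```

View pics/c5.png

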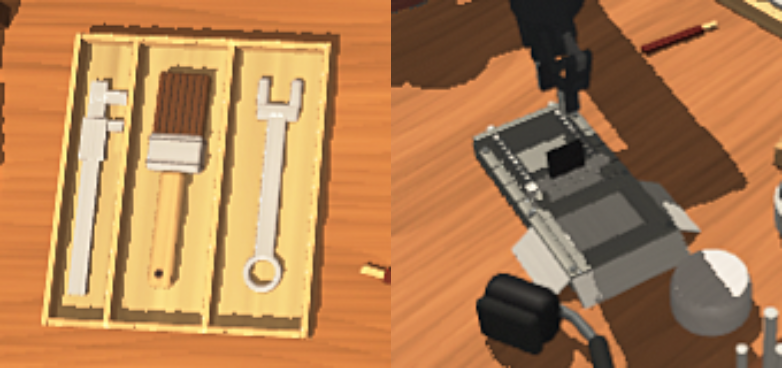

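Both tools lie in the tray: the brush at (178,180) and the spanner at (268,185). The handle stands at (565,157) under the gripper. Pinch it.

Request:
send_rows:
  steps:
    - [0,0,0,0.25,-0.35,-3,0.5]
    - [0,0,0,0,0,-3,0.5]
    - [0,0,0,0,0,-2,0.5]
    - [0,0,0,0,0,-1,0.5]
    - [0,0,0,0,0,0,0.5]

```text
clock: 17.65
tcp_pos: [0.5341, -0.1171, 0.0424]
eef_rot: [-2.462, -1.947, 0.003]
force: [-0.1, 0.2, 0.8]
width: 0.0423
finger_force: 0.0
```

Request:
send_rows:
  steps:
    - [0,0,0,0,0,0,0.3]
    - [0,0,0,0,0,0,0.2]
    - [0,0,0,0,0,0,0.15]
    - [0,0,0,0,0,0,0.1]
    - [0,0,0,0,0,0,0.0]
    - [0,0,0,0,0,0,0.0]
    - [0,0,0,0,0,0,0.0]

```text
clock: 18.35
tcp_pos: [0.5372, -0.1184, 0.0455]
eef_rot: [2.464, 1.944, 0.004]
force: [2.0, -0.1, 4.7]
width: 0.009
finger_force: 59.2
```

Request:
send_rows:
  steps:
    - [0,0,0,-0.39,0.095,0,0]
    - [0,0,0,-0.78,0.19,0,0]
    - [0,0,0,-0.78,0.19,0,0]
    - [0,0,0,-0.78,0.19,0,0]
    - [0,0,0,-0.39,0.095,0,0]
    - [0,0,0,0,0,0,0]
    - [0,0,0,0,0,0,0]
  grip_force: 80

```text
clock: 19.05
tcp_pos: [0.5081, -0.1113, 0.0456]
eef_rot: [2.461, 1.941, 0.009]
force: [9.3, -1.7, 0.6]
width: 0.0085
finger_force: 78.8
```

Run:
```python
from h import *
P=[]
for n in ["top","scene","top","scene"]:
    f=imaging.grab_frame(n);s=monitor.state();P.append(s["tcp_pos"])
    print(n,[(round(d["score"],2),np.round(at_z(f,d["position"],.055),3)) for d in nets.spot_point(f,"pull")[:1]])
    if n=="scene": b=f
    else: a=f
print(np.mean(P,0),np.std(P,0),s["force"],s["width"],s["finger_force"])
cv2.imwrite("pics/c6.png",np.hstack([cv2.resize(a["img"][185:335,360:480],(400,500),interpolation=2),cv2.resize(b["img"][230:330,205:285],(400,500),interpolation=2)])[...,::-1])
```

```text
top []
scene [(0.7, array([ 0.501, -0.11 ,  0.055]))]
top []
scene []
[ 0.50818533 -0.11130844  0.04555312] [4.33081802e-05 1.07889858e-05 8.53219918e-06] [ 9.53296874 -1.27245614  0.45817914] 0.008701279437526785 78.858722448349
```

View pics/c6.png

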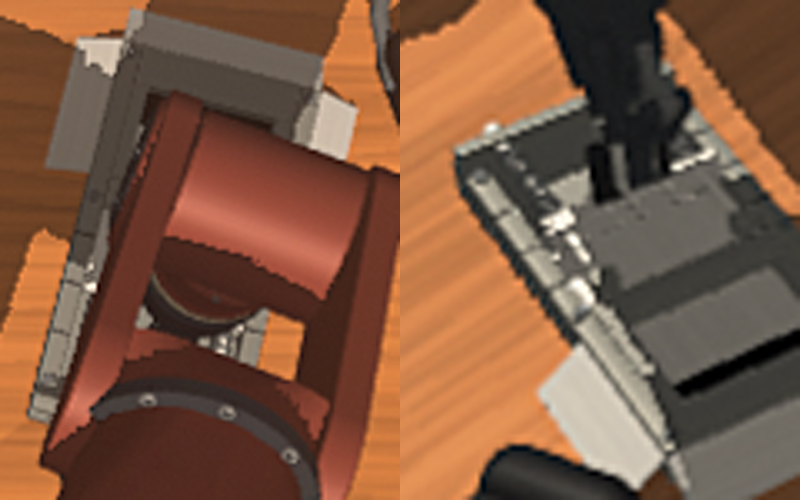

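The handle is pinched and the shutter has moved back, with a dark gap at (745,360). I'll measure the bar's travel against the port frame.

Run:
```python
from h import *
f=imaging.grab_frame("scene");C=cloud(f)
th=np.radians(-13.6);ex=np.array([np.cos(th),np.sin(th)]);ey=np.array([-ex[1],ex[0]])
o=np.array([.5425,-.1205])
D=C[...,:2]-o;px=D@ex;py=D@ey;z=C[...,2]
for lo,hi in [(44,51),(-51,-44),(26,36),(-36,-26)]:
    m=(f["range_z"]>0)&(py*1e3>lo)&(py*1e3<hi)&(z>.031)&(z<.043)&(abs(px)<.08)
    print(lo,m.sum(),np.round(np.percentile(px[m]*1e3,[0,10,50,90,100]),1) if m.sum() else "")
m=(f["range_z"]>0)&(abs(z-.023)<.004)&(abs(py)<.07)&(abs(px)<.14)&(abs(py)>.05)
print("rails px",np.percentile(px[m],[.5,99.5]),"py",np.percentile(py[m],[.5,99.5]))
m=(f["range_z"]>0)&(abs(z-.034)<.006)&(abs(py)<.06)&(abs(px+.115)<.03); print("bracket",m.sum(),np.percentile(px[m],[2,50,98]))
# rectified rail-top view of scene images, 4 px/mm... compare shut vs now at z=.037
def rect(img,z):
    u=np.arange(-70,30,.25)/1e3;v=np.arange(-70,70,.35)/1e3
    mp=np.array([[proj(f,np.r_[o+ex*a+ey*b,z]) for a in u] for b in v]).astype(np.float32)
    return cv2.remap(img,mp[...,0],mp[...,1],1)
A=rect(cv2.imread("pics/scene0.png"),.037);B=rect(np.ascontiguousarray(f["img"][...,::-1]),.037)
for k in (A,B):
    for i in range(0,400,40): cv2.line(k,(i,0),(i,6),(0,255,0),1)
cv2.imwrite("pics/c7.png",np.hstack([A,B]))
```

```text
44 13 [-53.1 -43.9 -32.8  12.9  16.4]
-51 12 [-72.4 -52.8 -34.    7.6  11.5]
26 22 [-56.5 -46.6 -30.4  15.6  18.8]
-36 25 [-74.5 -66.7 -35.2  11.1  17.3]
rails px [-0.11209722  0.12968015] py [-0.06834555  0.06682736]
bracket 128 [-0.12297183 -0.11041207 -0.08648226]
```

View pics/c7.png

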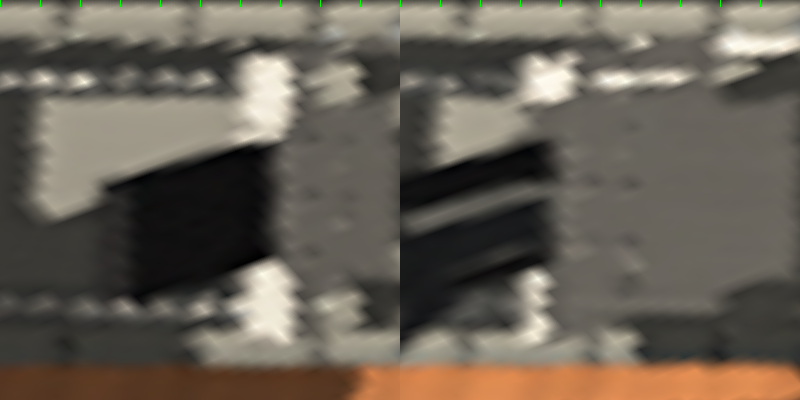

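The rectified view puts the bar's upper end at column 267 when shut and 549−400=149 now, which is 29.5–30.5 mm of travel. The TCP shift (29.9 mm) and the force (9.6 N) agree, so it needs about 2 mm more.

Request:
send_rows:
  steps:
    - [0,0,0,-0.1,0.025,0,0]
    - [0,0,0,-0.1,0.025,0,0]
    - [0,0,0,0,0,0,0]
    - [0,0,0,0,0,0,0]
    - [0,0,0,0,0,0,0]

```text
clock: 20.0
tcp_pos: [0.5064, -0.1109, 0.0456]
eef_rot: [2.46, 1.941, 0.009]
force: [9.2, -1.1, -0.3]
width: 0.0088
finger_force: 78.9
```

Run:
```python
from h import *
P=[];Q=[]
for i in range(8):
    f=imaging.grab_frame("scene");s=monitor.state();P.append(s["tcp_pos"]);Q.append(s["force"])
print(np.mean(P,0),np.mean(Q,0),s["width"],s["finger_force"],s["clock"])
th=np.radians(-13.6);ex=np.array([np.cos(th),np.sin(th)]);ey=np.array([-ex[1],ex[0]]);o=np.array([.5425,-.1205])
def prof(img):
    u=np.arange(-70,30,.25)/1e3;v=np.arange(41,50,.5)/1e3
    mp=np.array([[proj(f,np.r_[o+ex*a+ey*b,.037]) for a in u] for b in v]).astype(np.float32)
    g=cv2.remap(img,mp[...,0],mp[...,1],1).mean((0,2));m=g>190
    return np.round([u[m].min()*1e3,u[m].max()*1e3,m.sum()*.25,u[m].mean()*1e3],2)
print(prof(cv2.imread("pics/scene0.png")),prof(np.ascontiguousarray(f["img"][...,::-1])))
```

```text
[ 0.50638928 -0.11086733  0.04555913] [10.00670849 -0.96304526 -0.20493162] 0.008514213248327662 78.90119791030884 20.4Traceback (most recent call last):
  File "<stdin>", line 12, in <module>
  File "<stdin>", line 11, in prof
    return umr_minimum(a, axis, None, out, keepdims, initial, where)
ValueError: zero-size array to reduction operation minimum which has no identity
```

The force along the travel is 9.95 N (9.92 N expected at half), and the TCP travel is 31.7 mm. It's half open, so I'll hand in.

```bash
python3 -c "
from h import *
print(ticket.close_job())"
```

```text
the job is handed in; nothing more can be done
None
```

The job is handed in: the brush lies in the middle compartment and the spanner in the near one, and the gripper is holding the shutter about half open (31.7 mm by arm travel, 9.95 N spring force).

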